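Load an angle bracket under the spring clip of a drilling jig

ROBOT

A 7-joint arm with a two-finger parallel gripper is mounted at the origin on the work surface. World frame = base frame: x ahead of the robot, y to its left, z up, the work surface at z = 0. Lengths are in m, angles in rad, forces in N, time in s.
With the tool pointing down it reaches from about 0.4 to 0.925 m from the base axis. Payload 5.6 kg.
Tool frame: the origin (TCP) lies on the centre line of the jaws, within the pads' length; the fingertips stand 19 mm ahead of it and the grasp point (between the pads) is the TCP; z points along the fingers, y is the direction in which the jaws open and shut (so a half turn about z gives the same grasp; the last joint's range is limited). The gripper opens to 85 mm and grips with 20 to 120 N. Pads are 22 mm wide; open, the fingers measure 114 mm over their backs; the gripper's body (76 mm by 85 mm) begins 54 mm behind the grasp point. The pads swing forward as they close: fully open they stand 13 mm farther back than shut.
Start: joints at [-1.306, 0.468, -0.012, 1.603, 0.006, 1.071, -0.056], TCP at [0.197, 0.619, 0.25] pointing down, gripper open.
Joint ranges: [-2.53, 2.53], [-0.31, 2.02], [-1.57, 1.55], [0.28, 2.44], [-1.29, 4.43], [0.15, 1.84], [-2.92, 2.92]. Speed limits (rad/s): [2.57, 2.57, 3.14, 3.14, 3.14, 3.14, 3.14].

INTERFACE

Orientations are given as a unit quaternion [w, x, y, z].
In Python, from rig import arm gives the robot as it stands.
- The arm moves only by the tool servo_tool, never from a script. Its argument "commands" is a list of rows, each an object of numbers: "dx", "dy", "dz": the shift along the world's x, y, z in units of 25 mm (1.0 is 25 mm); "rx", "ry", "rz": the turn, a rotation vector about the world's x, y, z in units of 6 degrees (1.0 is 6 degrees). In form: [{"dx": .., "dy": .., "dz": .., "rx": .., "ry": .., "rz": ..}, ...]. A call has 1 to 5 rows; each row shifts and turns the commanded pose from where the row before left it; what a row does not reach is not made up. A row lasts 1/8 s, in which the tool goes at most 62.5 mm and 10.7 degrees, less where a joint would pass 70% of its speed; a pose out of reach is approached as far as the arm can. A call is refused whole if a number of a shift passes 1 or a number of a turn 1, either way. A call with a gripper value outside its range is refused whole. "gripper" is the gripper's target within -1 to 1 (shut at 1, half-way at 0, fully open at -1), set as the call begins (left out, the last holds). The fingers move at their own pace and stop on an object; the grip force is fixed at half the most. Time passes only in rows, so rows that do not move let the fingers close. It gives the time, the measured TCP pose, the force and the opening at its end, in the units of the state.
- arm.sense(): the state, without advancing time (a new reading comes with each control period).
- arm.capture(name): name is "side" or "top"; returns (picture, depth): 420x560x3 uint8, blue, green, red; 420x560 float32, m along the optical axis (not along the pixel's ray), 0 where there is no reading.
- arm.get_calibration(name): a dict with "fx", "fy", "cx", "cy" (pixels), "dist" ([k1, k2, p1, p2, k3] as OpenCV has them; the pictures are not rectified), "R" (3x3) and "t" (3): a world point X has camera coordinates R X + t. Camera axes: x right, y down, z forward; pixel columns grow to the right and rows downward; lengths in m; the calibration is good to about 2 mm. A picture is of the moment at which its call begins. get_calibration takes no time and is no camera call.
- arm.close_job(): hands the job in, once; it reports no verdict.
The state is a dict: "t": time; "joint_pos": joint angles; "joint_velocities": joint speeds; "tau": joint torques, N m; "position": TCP position; "orientation": TCP orientation; "ft_force": force on the tool from outside, world axes, zero at the start; "moment": the same for the moment, N m; "gripper_width": finger opening in m.
Only numpy, scipy, OpenCV 4.12 (cv2) and the standard library are available. Lean on these libraries where they do the work, as an engineer would, in place of code of your own. Each camera call takes 0.05 s, during which the arm holds its last target. There are 200 camera calls.

TASK

Load the drilling jig: press the broad thumb plate of its spring clip down with one fingertip so that the clip's nose lifts, and with the clip held down push the angle bracket on the jig by its upright leg with the other fingertip, beneath the nose, until its front edge is fully home against the end stop. Only then let the clip up so that it clamps the bracket, and move clear. Push the bracket only, never grip or lift it, and leave the other things on the bench alone.

Things in the scene. Friction and masses are not known exactly. Their poses are not given: they have to be found in the camera images.
- jig: drilling jig bolted to the bench: green-painted base plate 170 x 135 mm (y -40 to +95 mm), flat bed 12 mm above the bench. Origin at bench height under the bracket's track; +x is the way the bracket is pushed home, z up. Track 43 mm wide (y -21.5 to 21.5) between a fence 10 mm high on the -y side and a rail 5 mm high on the +y side. Bush plate over x 17 to 60, y -33.5 to -4, its top 30 mm above the bench.
- stop (a point): the end stop: middle of the face (jig x = 45 mm) that the bracket's front edge meets, at the bed's surface; the face is 10 mm high
- hinge (a point): middle of the spring clip's hinge pin, which runs along the jig's x at jig y = 36 mm, 26 mm above the bench, between two ears (jig y 31 to 41 mm, x 17 to 41 mm, top 31 mm above the bench)
- clip (a joint): angle of the spring clip, rad: 0 shut (nose on the bed), about 0.13 with the nose resting on the bracket, 0.50 fully open (hard stop); from 0.22 up the nose clears the bracket well; 0.3 to 0.45 is a good range. Grows as the thumb plate is pressed; a spring shuts it: holding it open takes about 10 N at the middle of the plate.
- clip_pad (a point): thumb plate of the clip: dark steel, 70 mm (along jig x, from -15 to 55 mm) by 28 mm. This point is the centre of its top face. Shut, it slopes up away from the track by 0.38 rad, outer edge about 44 mm above the bench; at 0.38 rad open it is level, its top 29 mm above the bench, its centre at jig y = 61 mm. A fingertip pressing it can slide along it, with some friction.
- clip_nose (a point): nose of the clip: dark steel block 14 mm (jig x 22 to 36 mm) by 10 mm, 18.5 mm high; this point is the centre of its underside. Shut, it stands across the track at jig y 2 to 12 mm and blocks the bracket.
- bracket: angle bracket of bright metal, 40 mm wide, lying in the jig's track: flat leg 40 mm long, 4 mm thick, and at its rear an upright leg 4 mm thick, 40 mm high in all. Origin: centre of the flat leg's underside; front edge 20 mm ahead (+x), rear face of the upright leg 20 mm behind. Home at jig x = 25 mm; starts 28 to 47 mm short of that, in front of the nose. About 60 g.
- spare_bracket: a second angle bracket like the first, already drilled (one dark hole), lying on the bench beside the jig: not to be used
- c_clamp: dark steel C-clamp about 130 x 65 x 16 mm, lying flat on the bench
- driver: screwdriver with a red handle, lying on the bench
- glue: small white glue bottle, 42 mm across, 105 mm tall, standing; origin at its underside
- jar: glass jar, 64 mm across, 70 mm tall, standing; origin at its underside
- locator: orange dial angle locator, about 100 mm across and 22 mm thick, lying on its back
- acrylic: strip of clear acrylic 130 x 24 x 5 mm, lying on the bench
Mind the look-alikes: they are no part of the job. What is shaped like the bracket but turquoise or yellow is not meant.

How it is judged:
By the outcome, as a careful person would: the job done as asked, in the order asked, and still so for the second after the job is handed in, with the robot touching nothing.
It also fails if it takes over 53 s, if anything falls off the work surface, if the arm or the gripper's body presses on something with over 40 N, if the wrist force passes 120 N, or if a joint passes its speed limit or range.

## Working session

There is one attempt and no reset: what is moved stays moved. The work goes in short steps, Python scripts to look and compute and a tool call to move; the robot and the scene stay as the last step left them, time stands still between calls to the robot, and variables do not carry over. Pictures are saved under pics/ and viewed, about 8 in all and at most 12, crops included, and the job is handed in when it is done.

Besides the shell and the picture viewer there is one more tool, called after "Emit:" in YAML: its name, and indented under it one key for each argument. servo_tool: Moves the arm, as the interface text tells. Its arguments: {"type":"object","properties":{"commands":{"type":"array"},"gripper":{"type":"number"}},"required":["commands"]}

```bash
mkdir -p pics; cat > h.py <<'E'
import numpy as np, cv2
from rig import arm
def snap(n,f):
    im,d=arm.capture(n); cv2.imwrite(f'pics/{f}.png',im); np.save(f'pics/{f}.npy',d); return im,d
def ray(n,u,v):
    c=arm.get_calibration(n); K=np.array([[c['fx'],0,c['cx']],[0,c['fy'],c['cy']],[0,0,1]])
    p=cv2.undistortPoints(np.array([[[u,v]]],float),K,np.array(c['dist'])).ravel()
    R=np.array(c['R']);t=np.array(c['t']); return -R.T@t, R.T@np.array([p[0],p[1],1])
def atz(n,u,v,z):
    o,r=ray(n,u,v); return o+r*(z-o[2])/r[2]
def atd(n,u,v,d):
    o,r=ray(n,u,v); D=np.median(d[v-1:v+2,u-1:u+2]); return o+r*D
def proj(n,X):
    c=arm.get_calibration(n); K=np.array([[c['fx'],0,c['cx']],[0,c['fy'],c['cy']],[0,0,1]])
    rv=cv2.Rodrigues(np.array(c['R']))[0]
    return cv2.projectPoints(np.array(X,float).reshape(-1,3),rv,np.array(c['t'],float),K,np.array(c['dist']))[0].reshape(-1,2)
E
python3 - <<'E'
from h import *
a,_=snap('top','t0'); b,_=snap('side','s0')
s=arm.sense(); print(s['position'],s['orientation'],s['ft_force'],s['gripper_width'],s['t'])
for n in('top','side'):
    c=arm.get_calibration(n); print(n,c['fx'],-np.array(c['R']).T@np.array(c['t']),np.array(c['R']))
E
```

```text
[0.19682391 0.61900125 0.24944763] [-6.52007159e-05  1.53307701e-01  9.88178194e-01 -7.75469773e-04] [ 0.67857475  0.01070217 -0.19822415] 0.08550698738248112 0.1
top 511.7955483967446 [0.46941773 0.06570598 1.03185069] [[-0.02593591 -0.99958065  0.0128787 ]
 [-0.99668517  0.02486274 -0.07746297]
 [ 0.07711028 -0.01484508 -0.99691205]]
side 474.52337423045196 [ 0.39496384 -0.63672918  0.55033563] [[ 0.97409352 -0.22598926 -0.00840687]
 [-0.1324396  -0.53993983 -0.83121883]
 [ 0.18330733  0.81079827 -0.55588181]]
```

View pics/t0.png

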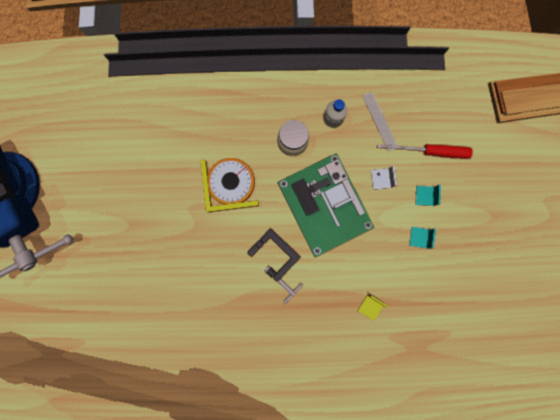

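View pics/s0.png

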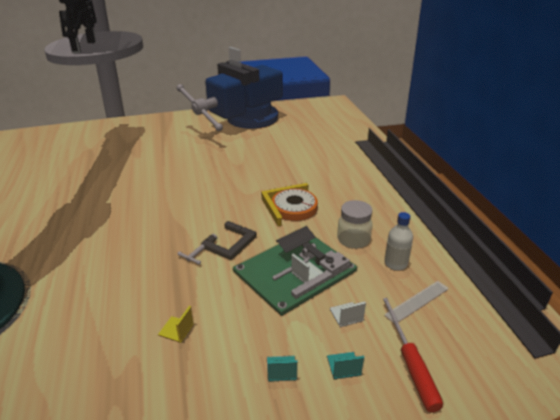

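The top view shows the jig at about (325,205), its clip plate at (305,197) and the bracket at about (340,193). The spare bracket with its hole is at (382,178). The side view shows the jig at (295,268). I'll enlarge both.

```bash
python3 - <<'E'
from h import *
a=cv2.imread('pics/t0.png')[145:265,265:385]; b=cv2.imread('pics/s0.png')[220:315,225:365]
A=cv2.resize(a,(600,600),interpolation=cv2.INTER_CUBIC); cv2.imwrite('pics/t0c.png',A)
cv2.imwrite('pics/s0c.png',cv2.resize(b,None,fx=5.5,fy=5.5,interpolation=cv2.INTER_CUBIC))
E
```

```text
(no output)
```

View pics/t0c.png

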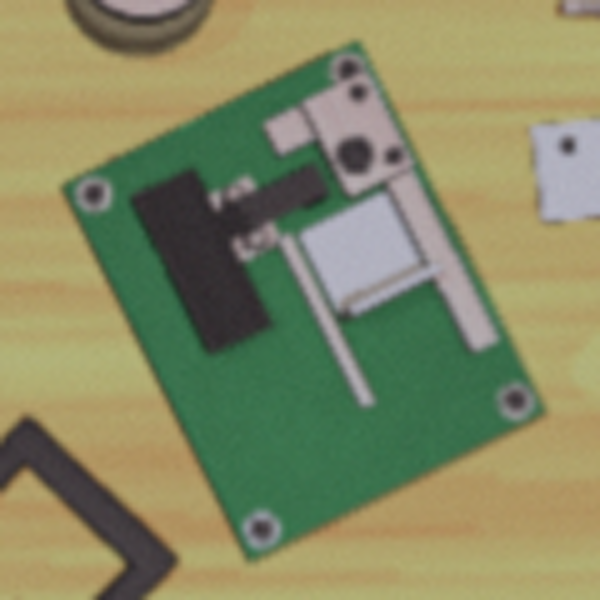

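View pics/s0c.png

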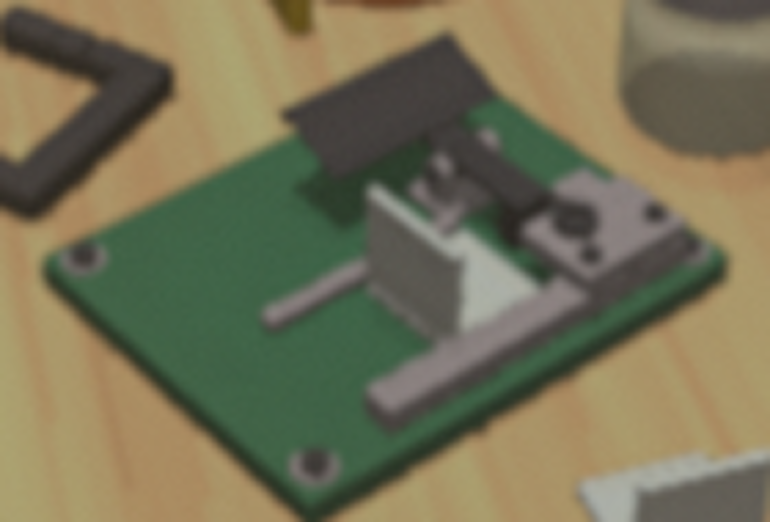

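Top crop: the base-plate corners are at (62,187), (360,42), (546,410) and (250,562). The thumb plate spans (132,200), (192,170), (270,325) and (210,352). The bush plate corners are at (303,104), (412,165) and (350,193). The bracket's upright leg top runs from (345,308) to (440,268). Now I'll work out the jig pose.

```bash
python3 - <<'E'
from h import *
f=lambda x,y:(265+(x+.5)/5-.5,145+(y+.5)/5-.5)
P=lambda x,y,z:atz('top',*f(x,y),z)
c=[P(62,187,.012),P(360,42,.012),P(546,410,.012),P(250,562,.012)]
for p in c: print(p.round(4))
print('sizes',[np.linalg.norm(c[i]-c[(i+1)%4]).round(4) for i in range(4)])
ex=(c[0]-c[3])+(c[1]-c[2]); ex/=np.linalg.norm(ex); ey=np.array([-ex[1],ex[0],0])
ey2=(c[0]-c[1])+(c[3]-c[2]); a1=np.arctan2(ex[1],ex[0]);a2=np.arctan2(-ey2[0],ey2[1]);print('yaw',a1,a2)
yaw=(a1+a2)/2; ex=np.array([np.cos(yaw),np.sin(yaw),0]);ey=np.array([-ex[1],ex[0],0])
cen=sum(c)/4
L=lambda p:np.array([(p-cen)@ex,(p-cen)@ey+.0275,p[2]]).round(4)
for n,q in dict(bushA=(303,104,.03),bushB=(412,165,.03),bushC=(350,193,.03),pad0=(132,200,.044),pad1=(192,170,.034),pad2=(270,325,.034),pad3=(210,352,.044),legL=(345,308,.052),legR=(440,268,.052),brF0=(301,235,.016),brF1=(388,195,.016),fence=(482,350,.022),rail0=(368,405,.017),rail1=(285,237,.017),nose=(318,170,.0305)).items(): print(n,L(P(*q)),P(*q).round(4))
print('cen',cen,'yaw',yaw)
E
```

```text
[0.6115 0.0558 0.012 ]
[ 0.6682 -0.0666  0.012 ]
[ 0.5168 -0.1365  0.012 ]
[ 0.4594 -0.0152  0.012 ]
sizes [np.float64(0.1349), np.float64(0.1667), np.float64(0.1342), np.float64(0.168)]
yaw 0.43467179525005073 0.43776368125248655
bushA [ 0.069  -0.0046  0.03  ] [ 0.6401 -0.0405  0.03  ]
bushB [ 0.028  -0.0325  0.03  ] [ 0.6147 -0.0831  0.03  ]
bushC [ 0.029  -0.0051  0.03  ] [ 0.604 -0.058  0.03 ]
pad0 [0.0633 0.0748 0.044 ] [0.6013 0.029  0.044 ]
pad1 [0.0645 0.0474 0.034 ] [0.614  0.0047 0.034 ]
pad2 [-0.0039  0.0475  0.034 ] [ 0.552  -0.0241  0.034 ]
pad3 [-0.0032  0.0743  0.044 ] [5.413e-01 4.000e-04 4.400e-02]
legL [-0.0116  0.0206  0.052 ] [ 0.5564 -0.0517  0.052 ]
legR [-0.0141 -0.0196  0.052 ] [ 0.571  -0.0892  0.052 ]
brF0 [0.0236 0.0179 0.016 ] [ 0.5894 -0.0394  0.016 ]
brF1 [ 0.0224 -0.0209  0.016 ] [ 0.6047 -0.075   0.016 ]
fence [-0.05   -0.0253  0.022 ] [ 0.5409 -0.1096  0.022 ]
rail0 [-0.0492  0.0248  0.017 ] [ 0.5205 -0.0638  0.017 ]
rail1 [0.0256 0.0242 0.017 ] [ 0.5886 -0.0328  0.017 ]
nose [0.0427 0.0022 0.0305] [ 0.6134 -0.0455  0.0305]
cen [ 0.56397019 -0.04061416  0.012     ] yaw 0.43621773825126864
```

Emit:
servo_tool:
  commands:
    - {"dx": 0.5,"dy": -1,"rz": 0.5}
    - {"dx": 0.5,"dy": -1,"rz": 0.5}
    - {"dx": 0.5,"dy": -1}
    - {"dx": 0.5,"dy": -1}
    - {"dx": 0.5,"dy": -1}
  gripper: -0.47

```text
invalid input
```

Emit:
servo_tool:
  commands:
    - {"dx": 0.5,"dy": -1}
    - {"dx": 0.5,"dy": -1}
    - {"dx": 0.5,"dy": -1}
    - {"dx": 0.5,"dy": -1}
    - {"dx": 0.5,"dy": -1}

```text
invalid input
```

Emit:
servo_tool:
  commands:
    - {"dx": 0.5,"dy": -1}
    - {"dx": 0.5,"dy": -1}
    - {"dx": 0.5,"dy": -1}
    - {"dx": 0.5,"dy": -1}
    - {"dx": 0.5,"dy": -1}

```text
invalid input
```

Emit:
servo_tool:
  commands:
    - {"dx": 0.6,"dy": -1}
    - {"dx": 0.6,"dy": -1}
    - {"dx": 0.6,"dy": -1}
    - {"dx": 0.6,"dy": -1}
    - {"dx": 0.6,"dy": -1}

```text
invalid input
```

Emit:
servo_tool:
  commands:
    - {"dx": 0.6,"dy": -1}
    - {"dx": 0.6,"dy": -1}
    - {"dx": 0.6,"dy": -1}
    - {"dx": 0.6,"dy": -1}
    - {"dx": 0.6,"dy": -1}

```text
invalid input
```

Emit:
servo_tool:
  commands:
    - {"dx": 0.5,"dy": -1,"dz": 0,"rx": 0,"ry": 0,"rz": 0.5}
    - {"dx": 0.5,"dy": -1,"dz": 0,"rx": 0,"ry": 0,"rz": 0.5}
    - {"dx": 0.5,"dy": -1,"dz": 0,"rx": 0,"ry": 0,"rz": 0}
    - {"dx": 0.5,"dy": -1,"dz": 0,"rx": 0,"ry": 0,"rz": 0}
    - {"dx": 0.5,"dy": -1,"dz": 0,"rx": 0,"ry": 0,"rz": 0}
  gripper: -0.47

```text
t: 0.72
position: [0.2597, 0.4933, 0.2499]
orientation: [-0.0, 0.101, 0.995, -0.0]
ft_force: [0.2, 0.2, 0.2]
gripper_width: 0.0628
```

Emit:
servo_tool:
  commands:
    - {"dx": 0.5,"dy": -1,"dz": 0,"rx": 0,"ry": 0,"rz": 0}
    - {"dx": 0.5,"dy": -1,"dz": 0,"rx": 0,"ry": 0,"rz": 0}
    - {"dx": 0.5,"dy": -1,"dz": 0,"rx": 0,"ry": 0,"rz": 0}
    - {"dx": 0.5,"dy": -1,"dz": 0,"rx": 0,"ry": 0,"rz": 0}
    - {"dx": 0.5,"dy": -1,"dz": 0,"rx": 0,"ry": 0,"rz": 0}

```text
t: 1.35
position: [0.3222, 0.3684, 0.25]
orientation: [-0.0, 0.101, 0.995, -0.0]
ft_force: [0.0, -0.4, -0.9]
gripper_width: 0.0625
```

Emit:
servo_tool:
  commands:
    - {"dx": 0.55,"dy": -1,"dz": 0,"rx": 0,"ry": 0,"rz": 0}
    - {"dx": 0.55,"dy": -1,"dz": 0,"rx": 0,"ry": 0,"rz": 0}
    - {"dx": 0.55,"dy": -1,"dz": 0,"rx": 0,"ry": 0,"rz": 0}
    - {"dx": 0.55,"dy": -1,"dz": 0,"rx": 0,"ry": 0,"rz": 0}
    - {"dx": 0.55,"dy": -1,"dz": 0,"rx": 0,"ry": 0,"rz": 0}

```text
t: 1.98
position: [0.3909, 0.2434, 0.2501]
orientation: [-0.0, 0.101, 0.995, -0.0]
ft_force: [0.5, 0.0, 0.6]
gripper_width: 0.0626
```

Emit:
servo_tool:
  commands:
    - {"dx": 0.55,"dy": -1,"dz": 0,"rx": 0,"ry": 0,"rz": 0}
    - {"dx": 0.55,"dy": -1,"dz": 0,"rx": 0,"ry": 0,"rz": 0}
    - {"dx": 0.55,"dy": -1,"dz": 0,"rx": 0,"ry": 0,"rz": 0}
    - {"dx": 0.55,"dy": -1,"dz": 0,"rx": 0,"ry": 0,"rz": 0}
    - {"dx": 0.55,"dy": -1,"dz": 0,"rx": 0,"ry": 0,"rz": 0}

```text
t: 2.6
position: [0.4596, 0.1185, 0.2501]
orientation: [-0.0, 0.101, 0.995, -0.0]
ft_force: [0.0, 1.5, 0.3]
gripper_width: 0.0629
```

Emit:
servo_tool:
  commands:
    - {"dx": 0.55,"dy": -1,"dz": -0.5,"rx": 0,"ry": 0,"rz": 0}
    - {"dx": 0.55,"dy": -1,"dz": -1,"rx": 0,"ry": 0,"rz": 0}
    - {"dx": 0.55,"dy": -1,"dz": -1,"rx": 0,"ry": 0,"rz": 0}
    - {"dx": 0.55,"dy": -1,"dz": -1,"rx": 0.5,"ry": -0.1,"rz": 0}
    - {"dx": 0.55,"dy": -1,"dz": -0.5,"rx": 0.5,"ry": -0.1,"rz": 0}

```text
t: 3.22
position: [0.5277, -0.0059, 0.1486]
orientation: [0.004, 0.101, 0.993, 0.054]
ft_force: [1.0, -0.3, 1.0]
gripper_width: 0.0628
```

Emit:
servo_tool:
  commands:
    - {"dx": 0.4,"dy": -0.8,"dz": -0.5,"rx": 0,"ry": 0,"rz": 0}
    - {"dx": 0.4,"dy": -0.75,"dz": -0.5,"rx": 0,"ry": 0,"rz": 0}
    - {"dx": 0,"dy": 0,"dz": -0.9,"rx": 0,"ry": 0,"rz": 0}
    - {"dx": 0,"dy": 0,"dz": 0,"rx": 0,"ry": 0,"rz": 0}

```text
t: 3.72
position: [0.5467, -0.0444, 0.1011]
orientation: [0.003, 0.102, 0.993, 0.053]
ft_force: [0.3, -0.6, -0.4]
gripper_width: 0.0628
```

```bash
cat >> h.py <<'E'
O=np.array([.58465,-.0613,0]);YAW=.4362
EX=np.array([np.cos(YAW),np.sin(YAW),0]);EY=np.array([-EX[1],EX[0],0])
def J(p): p=np.asarray(p)-O; return np.array([p@EX,p@EY,p[2]])
def W(x,y,z): return O+EX*x+EY*y+np.array([0,0,z])
def tips(tip=.019,half=.0387):
    from scipy.spatial.transform import Rotation as Ro
    s=arm.sense(); q=s['orientation']; R=Ro.from_quat([q[1],q[2],q[3],q[0]]).as_matrix()
    p=np.array(s['position']); h=s['gripper_width']/2+.00725
    A=p+R[:,2]*tip+R[:,1]*h; B=p+R[:,2]*tip-R[:,1]*h
    print('TCPjig',J(p).round(4),'A',J(A).round(4),'B',J(B).round(4),'f',np.round(s['ft_force'],1),'t',s['t']); return A,B
E
python3 - <<'E'
from h import *
A,B=tips()
b,_=snap('side','s1');a,_=snap('top','t1')
print(proj('side',[A,B]).round(1),proj('top',[A,B]).round(1))
x0,y0=200,160
cv2.imwrite('pics/s1c.png',cv2.resize(b[160:310,200:390],None,fx=4,fy=4,interpolation=cv2.INTER_CUBIC))
E
```

```text
TCPjig [-0.0273  0.0314  0.1011] A [-0.0032  0.0639  0.0863] B [-0.0491  0.0023  0.0781] f [ 0.3 -0.6 -0.4] t 3.725
[[283.4 220.1]
 [285.4 252.9]] [[310.6 206. ]
 [350.5 213.7]]
```

View pics/s1c.png

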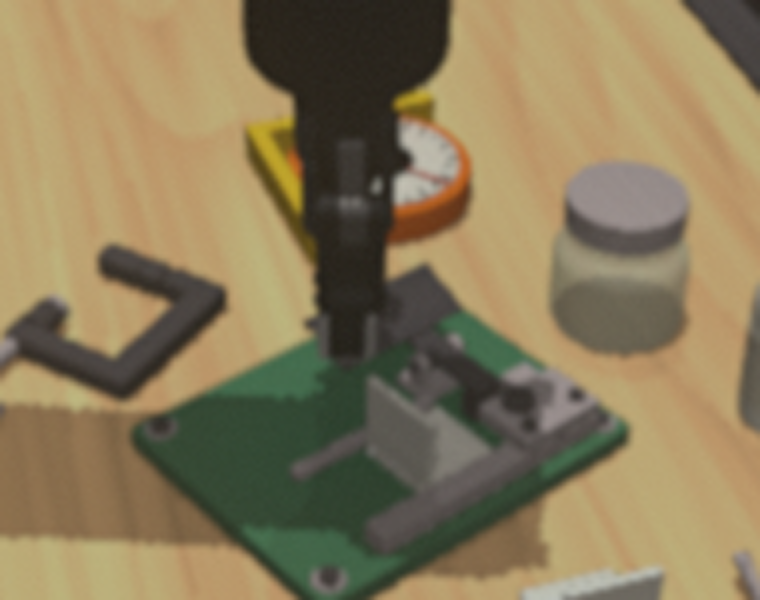

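The B fingertip's bottom is at crop (350,358), about 3 px above my prediction, so the tips stand about 12–13 mm ahead of the TCP at this opening. Both fingers are placed as planned: B is behind the upright leg and A is over the plate. Now I'll descend.

Emit:
servo_tool:
  commands:
    - {"dx": 0.1,"dy": 0.05,"dz": -0.6,"rx": 0,"ry": 0,"rz": 0}
    - {"dx": 0,"dy": 0,"dz": -0.6,"rx": 0,"ry": 0,"rz": 0}
    - {"dx": 0,"dy": 0,"dz": -0.6,"rx": 0,"ry": 0,"rz": 0}
    - {"dx": 0,"dy": 0,"dz": 0,"rx": 0,"ry": 0,"rz": 0}

```text
t: 4.32
position: [0.5495, -0.043, 0.0561]
orientation: [0.003, 0.101, 0.993, 0.053]
ft_force: [0.7, 0.1, 0.7]
gripper_width: 0.0625
```

Emit:
servo_tool:
  commands:
    - {"dx": 0,"dy": 0,"dz": -0.1,"rx": 0,"ry": 0,"rz": 0}
    - {"dx": 0,"dy": 0,"dz": -0.1,"rx": 0,"ry": 0,"rz": 0}
    - {"dx": 0,"dy": 0,"dz": -0.1,"rx": 0,"ry": 0,"rz": 0}

```text
t: 4.7
position: [0.551, -0.043, 0.0506]
orientation: [0.005, 0.101, 0.993, 0.053]
ft_force: [-0.9, 0.7, 4.3]
gripper_width: 0.0625
```

Emit:
servo_tool:
  commands:
    - {"dx": 0,"dy": 0,"dz": -0.1,"rx": 0,"ry": 0,"rz": 0}
    - {"dx": 0,"dy": 0,"dz": 0,"rx": 0,"ry": 0,"rz": 0}

```text
t: 4.95
position: [0.5509, -0.0424, 0.0482]
orientation: [0.005, 0.101, 0.993, 0.054]
ft_force: [-1.1, 1.1, 5.2]
gripper_width: 0.0631
```

Emit:
servo_tool:
  commands:
    - {"dx": 0,"dy": 0,"dz": -0.15,"rx": 0,"ry": 0,"rz": 0}
    - {"dx": 0,"dy": 0,"dz": -0.15,"rx": 0,"ry": 0,"rz": 0}
    - {"dx": 0,"dy": 0,"dz": 0,"rx": 0,"ry": 0,"rz": 0}

```text
t: 5.32
position: [0.5507, -0.0412, 0.0409]
orientation: [0.005, 0.1, 0.993, 0.054]
ft_force: [-3.4, 3.8, 8.4]
gripper_width: 0.063
```

```bash
python3 - <<'E'
from h import *
A,B=tips(.0125)
b,_=snap('side','s2')
cv2.imwrite('pics/s2c.png',cv2.resize(b[205:310,225:365],None,fx=5.5,fy=5.5,interpolation=cv2.INTER_CUBIC))
E
```

```text
TCPjig [-0.0223  0.0326  0.0409] A [0.0014 0.0646 0.0327] B [-0.0444  0.0027  0.0243] f [-3.4  3.8  8.4] t 5.325
```

View pics/s2c.png

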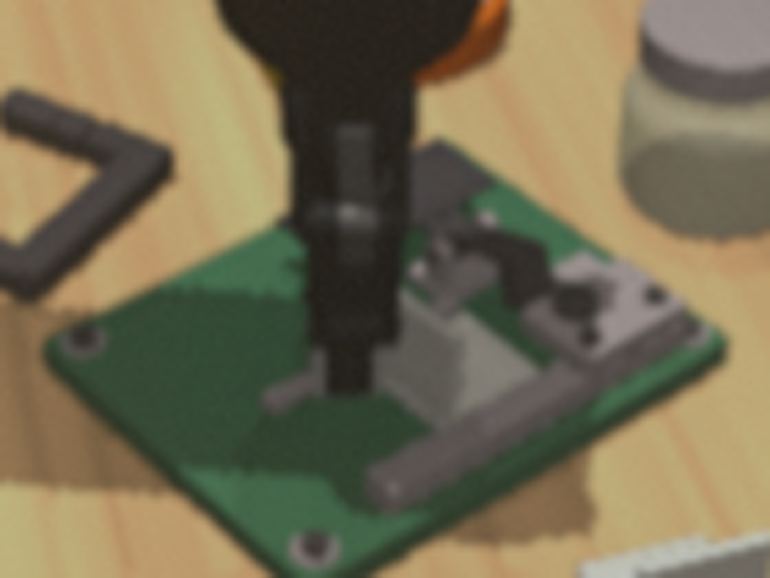

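The clip is opening: the nose block near crop (530,275) has lifted. Finger B is behind the leg with a small gap. I'll press a little further.

Emit:
servo_tool:
  commands:
    - {"dx": 0,"dy": 0,"dz": -0.08,"rx": 0,"ry": 0,"rz": 0}
    - {"dx": 0,"dy": 0,"dz": -0.08,"rx": 0,"ry": 0,"rz": 0}
    - {"dx": 0,"dy": 0,"dz": 0,"rx": 0,"ry": 0,"rz": 0}

```text
t: 5.75
position: [0.5506, -0.0408, 0.0374]
orientation: [0.005, 0.1, 0.993, 0.055]
ft_force: [-3.9, 3.6, 11.3]
gripper_width: 0.0629
```

```bash
python3 - <<'E'
from h import *
A,B=tips(.0125)
b,d=snap('side','s3')
# visible part of plate: jig x 25..50, fit height vs y
v,u=np.mgrid[205:310,225:365]
pts=np.array([atd('side',int(a),int(c),d) for a,c in zip(u.ravel(),v.ravel()) if d[c,a]>0])
j=np.array([J(p) for p in pts])
m=(j[:,0]>.022)&(j[:,0]<.053)&(j[:,1]>.045)&(j[:,1]<.078)&(j[:,2]>.02)&(j[:,2]<.05)
print(m.sum()); 
if m.sum()>10: print('slope,z at y=61',np.polyfit(j[m,1]-.061,j[m,2],1))
n=(j[:,0]>.022)&(j[:,0]<.036)&(j[:,1]>.0)&(j[:,1]<.015)&(j[:,2]>.02); print('nose top z',np.percentile(j[n,2],[50,90]))
l=(j[:,0]<0)&(j[:,0]>-.04)&(abs(j[:,1])<.018)&(j[:,2]>.04)&(j[:,2]<.054); print('leg',np.percentile(j[l,0],[5,50,95]))
E
```

```text
TCPjig [-0.0222  0.033   0.0374] A [0.0015 0.065  0.0292] B [-0.0443  0.0032  0.0207] f [-3.9  3.6 11.3] t 5.75Traceback (most recent call last):
  File "<stdin>", line 6, in <module>
  File "h.py", line 12, in atd
    o,r=ray(n,u,v); D=np.median(d[v-1:v+2,u-1:u+2]); return o+r*D
        ~~~^^^^^^^
  File "h.py", line 6, in ray
    c=arm.get_calibration(n); K=np.array([[c['fx'],0,c['cx']],[0,c['fy'],c['cy']],[0,0,1]])
ValueError: time passes only in moves, steps and waits
```

```bash
cat >> h.py <<'E'
def cloud(n,d,u0,u1,v0,v1):
    c=arm.get_calibration(n); K=np.array([[c['fx'],0,c['cx']],[0,c['fy'],c['cy']],[0,0,1]])
    v,u=np.mgrid[v0:v1,u0:u1]; uv=np.stack([u.ravel(),v.ravel()],1).astype(float); z=d[v0:v1,u0:u1].ravel()
    p=cv2.undistortPoints(uv[:,None],K,np.array(c['dist']))[:,0]
    P=np.c_[p,np.ones(len(p))]*z[:,None]; P=(P-np.array(c['t']))@np.array(c['R']); P=P[z>0]-O
    return np.c_[P@EX,P@EY,P[:,2]]
def look(d):
    j=cloud('side',d,225,365,205,310)
    m=(j[:,0]>.022)&(j[:,0]<.053)&(j[:,1]>.047)&(j[:,1]<.078)&(j[:,2]>.02)&(j[:,2]<.05)
    if m.sum()>10: print(m.sum(),'plate slope,z61',np.polyfit(j[m,1]-.061,j[m,2],1).round(4))
    b=(j[:,0]<-.055)&(j[:,0]>-.085)&(j[:,1]<0); print('bed z',np.median(j[b,2]))
    n=(j[:,0]>.022)&(j[:,0]<.036)&(j[:,1]>0)&(j[:,1]<.014)&(j[:,2]>.022); print('nose top',n.sum(),np.percentile(j[n,2],[20,50,90]).round(4))
    l=(j[:,0]<.01)&(j[:,0]>-.04)&(abs(j[:,1]+.012)<.007)&(j[:,2]>.03)&(j[:,2]<.05); print('leg x',l.sum(),np.percentile(j[l,0],[5,50,95]).round(4))
E
python3 - <<'E'
from h import *
for f in('s0','s3'): look(np.load(f'pics/{f}.npy'))
E
```

```text
210 plate slope,z61 [0.3798 0.0397]
bed z 0.01235510480918697
nose top 65 [0.0259 0.0298 0.0314]
leg x 58 [-0.0249 -0.0236 -0.0223]
125 plate slope,z61 [-0.0432  0.0273]
bed z 0.07431034390586014
nose top 94 [0.0324 0.0379 0.0435]
leg x 56 [-0.0248 -0.0235 -0.0228]
```

The plate slope gives q ≈ 0.42, so the clip is held open. I'll ease up 1 mm and push along jig +x.

Emit:
servo_tool:
  commands:
    - {"dx": 0.18,"dy": 0.085,"dz": 0.03,"rx": 0,"ry": 0,"rz": 0}
    - {"dx": 0.18,"dy": 0.085,"dz": 0,"rx": 0,"ry": 0,"rz": 0}
    - {"dx": 0.18,"dy": 0.085,"dz": 0,"rx": 0,"ry": 0,"rz": 0}
    - {"dx": 0.18,"dy": 0.085,"dz": 0,"rx": 0,"ry": 0,"rz": 0}
    - {"dx": 0,"dy": 0,"dz": 0,"rx": 0,"ry": 0,"rz": 0}

```text
t: 6.42
position: [0.5675, -0.0352, 0.0378]
orientation: [0.004, 0.101, 0.993, 0.053]
ft_force: [-6.6, -1.9, 13.4]
gripper_width: 0.0626
```

```bash
python3 - <<'E'
from h import *
tips(.0125); b,d=snap('side','s4'); look(d)
E
```

```text
TCPjig [-0.0046  0.0309  0.0378] A [0.0191 0.0628 0.0295] B [-0.0267  0.0012  0.0213] f [-6.6 -1.9 13.4] t 6.425
25 plate slope,z61 [0.0378 0.0278]
bed z 0.012413576086950463
nose top 90 [0.0328 0.0374 0.0433]
leg x 89 [-0.0318 -0.0148 -0.0119]
```

Emit:
servo_tool:
  commands:
    - {"dx": 0.18,"dy": 0.085,"dz": 0,"rx": 0,"ry": 0,"rz": 0}
    - {"dx": 0.18,"dy": 0.085,"dz": 0,"rx": 0,"ry": 0,"rz": 0}
    - {"dx": 0.15,"dy": 0.07,"dz": 0,"rx": 0,"ry": 0,"rz": 0}
    - {"dx": 0,"dy": 0,"dz": 0,"rx": 0,"ry": 0,"rz": 0}

```text
t: 6.98
position: [0.5801, -0.0294, 0.0379]
orientation: [0.004, 0.101, 0.993, 0.053]
ft_force: [-7.6, -2.2, 12.6]
gripper_width: 0.0628
```

```bash
python3 - <<'E'
from h import *
tips(.0125); b,d=snap('side','s5'); look(d); a,_=snap('top','t5')
B=cv2.resize(b[205:310,225:365],None,fx=5.5,fy=5.5,interpolation=cv2.INTER_CUBIC)
cv2.imwrite('pics/s5c.png',B)
E
```

```text
TCPjig [0.0093 0.0308 0.0379] A [0.033  0.0627 0.0295] B [-0.0129  0.0011  0.0213] f [-7.6 -2.2 12.6] t 6.975
18 plate slope,z61 [-1.1332  0.0415]
bed z 0.012332120836182417
nose top 86 [0.0326 0.0374 0.0428]
leg x 100 [-0.0186 -0.0038  0.0016]
```

View pics/s5c.png

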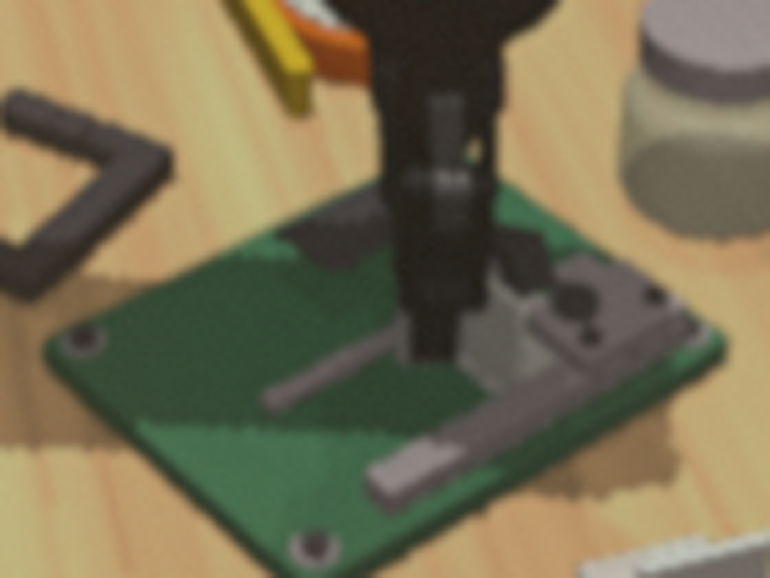

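The bracket is now passing under the lifted nose, with its leg at crop (500,345). I'll finish in small steps and watch the force along the track.

Emit:
servo_tool:
  commands:
    - {"dx": 0.07,"dy": 0.035,"dz": 0,"rx": 0,"ry": 0,"rz": 0}
    - {"dx": 0.04,"dy": 0.02,"dz": 0,"rx": 0,"ry": 0,"rz": 0}
    - {"dx": 0,"dy": 0,"dz": 0,"rx": 0,"ry": 0,"rz": 0}

```text
t: 7.45
position: [0.5819, -0.0286, 0.0377]
orientation: [0.003, 0.101, 0.993, 0.053]
ft_force: [-9.3, -3.7, 14.4]
gripper_width: 0.0625
```

Emit:
servo_tool:
  commands:
    - {"dx": 0.04,"dy": 0.02,"dz": 0,"rx": 0,"ry": 0,"rz": 0}
    - {"dx": 0,"dy": 0,"dz": 0,"rx": 0,"ry": 0,"rz": 0}

```text
t: 7.7
position: [0.5834, -0.0279, 0.0378]
orientation: [0.003, 0.101, 0.993, 0.053]
ft_force: [-8.2, -2.5, 12.9]
gripper_width: 0.0627
```

```bash
cat >> h.py <<'E'
def look2(d):
    j=cloud('side',d,225,365,205,310)
    m=(j[:,0]>-.013)&(j[:,0]<.01)&(j[:,1]>.047)&(j[:,1]<.078)&(j[:,2]>.018)&(j[:,2]<.05)
    if m.sum()>10: print(m.sum(),'plateL',np.polyfit(j[m,1]-.061,j[m,2],1).round(4))
    l=(j[:,0]<.012)&(j[:,0]>-.04)&(abs(j[:,1]+.014)<.004)&(j[:,2]>.03)&(j[:,2]<.05); print('leg x',l.sum(),np.percentile(j[l,0],[20,50,80]).round(4))
E
python3 - <<'E'
from h import *
look2(np.load('pics/s3.npy'));look2(np.load('pics/s5.npy'))
tips(.0125); b,d=snap('side','s6'); look2(d)
E
```

```text
17 plateL [-1.4519  0.0444]
leg x 30 [-0.0243 -0.0235 -0.023 ]
137 plateL [-0.0362  0.0276]
leg x 33 [0.0002 0.0006 0.0013]
TCPjig [0.013  0.0308 0.0378] A [0.0367 0.0626 0.0295] B [-0.0091  0.0011  0.0213] f [-8.2 -2.5 12.9] t 7.7
138 plateL [-0.0523  0.0275]
leg x 40 [0.0037 0.0042 0.0047]
```

Emit:
servo_tool:
  commands:
    - {"dx": 0.04,"dy": 0.02,"dz": 0,"rx": 0,"ry": 0,"rz": 0}
    - {"dx": 0,"dy": 0,"dz": 0,"rx": 0,"ry": 0,"rz": 0}

```text
t: 8.0
position: [0.5842, -0.0275, 0.0378]
orientation: [0.003, 0.101, 0.993, 0.053]
ft_force: [-8.7, -3.6, 13.4]
gripper_width: 0.0628
```

Emit:
servo_tool:
  commands:
    - {"dx": 0.04,"dy": 0.02,"dz": 0,"rx": 0,"ry": 0,"rz": 0}
    - {"dx": 0,"dy": 0,"dz": 0,"rx": 0,"ry": 0,"rz": 0}

```text
t: 8.25
position: [0.5855, -0.027, 0.0378]
orientation: [0.003, 0.101, 0.993, 0.053]
ft_force: [-6.9, -3.5, 13.4]
gripper_width: 0.0627
```

```bash
python3 - <<'E'
from h import *
tips(.0125); b,d=snap('side','s7'); look2(d)
E
```

```text
TCPjig [0.0152 0.0308 0.0378] A [0.0389 0.0626 0.0295] B [-0.0069  0.0011  0.0213] f [-6.9 -3.5 13.4] t 8.25
137 plateL [-0.0373  0.0276]
leg x 33 [0.006  0.0065 0.0073]
```

Emit:
servo_tool:
  commands:
    - {"dx": 0.04,"dy": 0.02,"dz": 0,"rx": 0,"ry": 0,"rz": 0}
    - {"dx": 0,"dy": 0,"dz": 0,"rx": 0,"ry": 0,"rz": 0}

```text
t: 8.55
position: [0.5862, -0.0266, 0.0378]
orientation: [0.003, 0.102, 0.993, 0.053]
ft_force: [-8.6, -3.9, 13.4]
gripper_width: 0.0629
```

Emit:
servo_tool:
  commands:
    - {"dx": 0.04,"dy": 0.02,"dz": 0,"rx": 0,"ry": 0,"rz": 0}
    - {"dx": 0,"dy": 0,"dz": 0,"rx": 0,"ry": 0,"rz": 0}

```text
t: 8.8
position: [0.5863, -0.0265, 0.0376]
orientation: [0.002, 0.102, 0.993, 0.053]
ft_force: [-11.7, -4.5, 15.8]
gripper_width: 0.0632
```

```bash
python3 - <<'E'
from h import *
tips(.0125); b,d=snap('side','s8'); look2(d); snap('top','t8')
E
```

```text
TCPjig [0.0162 0.0308 0.0376] A [0.0399 0.0629 0.0293] B [-0.0062  0.001   0.0211] f [-11.7  -4.5  15.8] t 8.8
135 plateL [-0.0494  0.0272]
leg x 38 [0.0061 0.007  0.0076]
```

Motion has stalled and the force along the track rose by about 3 N, which looks like the stop. One more small nudge will confirm it.

Emit:
servo_tool:
  commands:
    - {"dx": 0.04,"dy": 0.02,"dz": 0,"rx": 0,"ry": 0,"rz": 0}
    - {"dx": 0,"dy": 0,"dz": 0,"rx": 0,"ry": 0,"rz": 0}
    - {"dx": 0,"dy": 0,"dz": 0,"rx": 0,"ry": 0,"rz": 0}

```text
t: 9.28
position: [0.5865, -0.0264, 0.0376]
orientation: [0.002, 0.102, 0.993, 0.053]
ft_force: [-12.9, -5.0, 17.1]
gripper_width: 0.0627
```

```bash
python3 - <<'E'
from h import *
tips(.0125); b,d=snap('side','s9'); look2(d)
cv2.imwrite('pics/s9c.png',cv2.resize(b[205:310,225:365],None,fx=5.5,fy=5.5,interpolation=cv2.INTER_CUBIC))
E
```

```text
TCPjig [0.0164 0.0308 0.0376] A [0.0401 0.0627 0.0292] B [-0.0058  0.0012  0.0211] f [-12.9  -5.   17.1] t 9.275
139 plateL [-0.0503  0.0273]
leg x 36 [0.0061 0.0067 0.0074]
```

View pics/s9c.png

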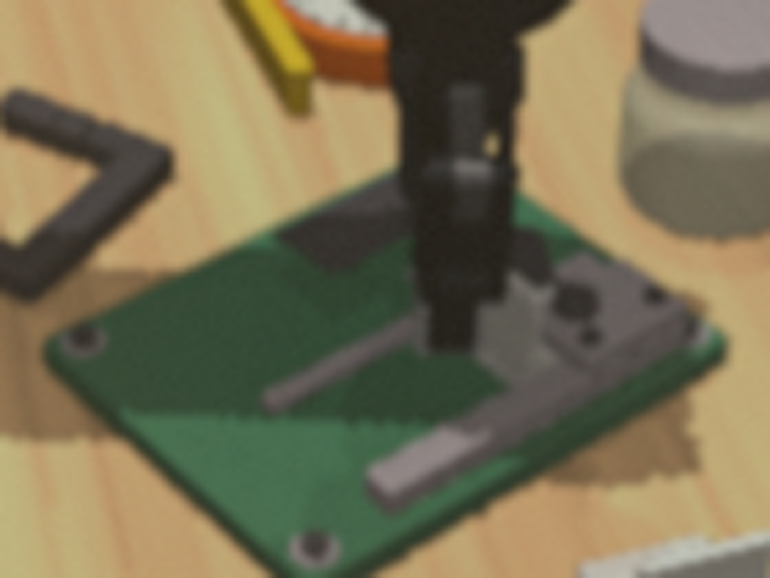

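Bracket is against the stop: the leg no longer moves and the force keeps rising. Next I'll back finger B off with the clip still held, then check before letting the clip up.

Emit:
servo_tool:
  commands:
    - {"dx": -0.1,"dy": -0.05,"dz": 0,"rx": 0,"ry": 0,"rz": 0}
    - {"dx": -0.12,"dy": -0.055,"dz": 0,"rx": 0,"ry": 0,"rz": 0}
    - {"dx": -0.12,"dy": -0.055,"dz": 0,"rx": 0,"ry": 0,"rz": 0}
    - {"dx": 0,"dy": 0,"dz": 0,"rx": 0,"ry": 0,"rz": 0}

```text
t: 9.82
position: [0.5858, -0.0272, 0.0397]
orientation: [0.009, 0.101, 0.993, 0.054]
ft_force: [3.3, 3.0, 9.9]
gripper_width: 0.0628
```

```bash
python3 - <<'E'
from h import *
tips(.0125); b,d=snap('side','s10'); look2(d)
E
```

```text
TCPjig [0.0154 0.0304 0.0397] A [0.0392 0.0623 0.0315] B [-0.0066  0.0006  0.0231] f [3.3 3.  9.9] t 9.825
148 plateL [0.056  0.0297]
leg x 33 [0.0052 0.0068 0.0075]
```

Emit:
servo_tool:
  commands:
    - {"dx": -0.1,"dy": -0.045,"dz": -0.05,"rx": 0,"ry": 0,"rz": 0}
    - {"dx": -0.1,"dy": -0.045,"dz": 0,"rx": 0,"ry": 0,"rz": 0}
    - {"dx": 0,"dy": 0,"dz": 0,"rx": 0,"ry": 0,"rz": 0}

```text
t: 10.25
position: [0.5824, -0.0289, 0.0391]
orientation: [0.011, 0.101, 0.993, 0.054]
ft_force: [6.2, 4.1, 11.1]
gripper_width: 0.063
```

```bash
python3 - <<'E'
from h import *
tips(.0125); b,d=snap('side','s11'); look2(d)
cv2.imwrite('pics/s11c.png',cv2.resize(b[205:310,225:365],None,fx=5.5,fy=5.5,interpolation=cv2.INTER_CUBIC))
E
```

```text
TCPjig [0.0116 0.0303 0.0391] A [0.0355 0.0623 0.031 ] B [-0.0104  0.0005  0.0224] f [ 6.2  4.1 11.1] t 10.25
147 plateL [0.0243 0.0293]
leg x 39 [0.006  0.0068 0.0077]
```

View pics/s11c.png

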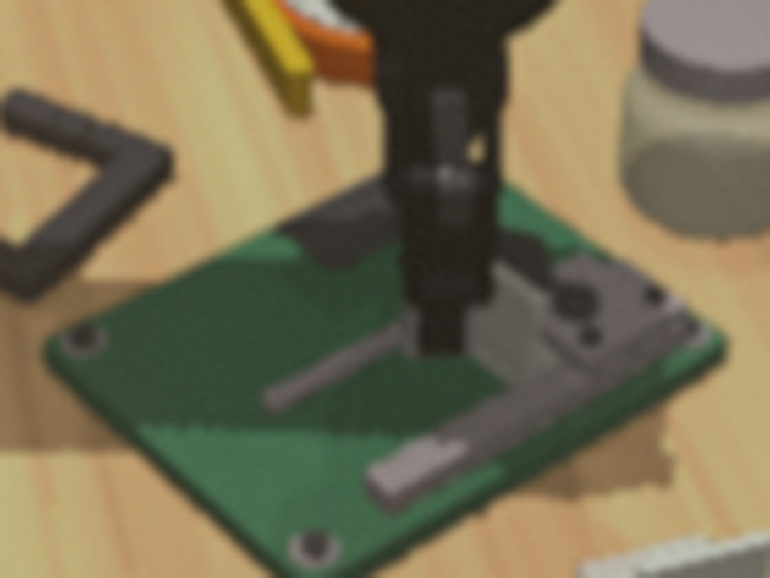

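The leg stayed at 6.8 mm while the finger backed off 4–5 mm. Now I'll let the clip up.

Emit:
servo_tool:
  commands:
    - {"dx": 0,"dy": 0,"dz": 0.15,"rx": 0,"ry": 0,"rz": 0}
    - {"dx": 0,"dy": 0,"dz": 0.2,"rx": 0,"ry": 0,"rz": 0}
    - {"dx": 0,"dy": 0,"dz": 0.2,"rx": 0,"ry": 0,"rz": 0}
    - {"dx": 0,"dy": 0,"dz": 0.3,"rx": 0,"ry": 0,"rz": 0}
    - {"dx": 0,"dy": 0,"dz": 0.6,"rx": 0,"ry": 0,"rz": 0}

```text
t: 10.92
position: [0.5757, -0.0304, 0.0719]
orientation: [0.004, 0.101, 0.993, 0.053]
ft_force: [0.7, -0.1, 0.4]
gripper_width: 0.0625
```

Emit:
servo_tool:
  commands:
    - {"dx": -0.5,"dy": 0,"dz": 1,"rx": 0,"ry": 0,"rz": 0}
    - {"dx": -1,"dy": 0.5,"dz": 1,"rx": 0,"ry": 0,"rz": 0}
    - {"dx": -1,"dy": 1,"dz": 1,"rx": 0,"ry": 0,"rz": 0}
    - {"dx": -1,"dy": 1,"dz": 1,"rx": 0,"ry": 0,"rz": 0}
    - {"dx": -0.5,"dy": 1,"dz": 0,"rx": 0,"ry": 0,"rz": 0}

```text
t: 11.55
position: [0.4766, 0.0578, 0.1745]
orientation: [0.007, 0.101, 0.993, 0.054]
ft_force: [0.6, 0.5, -0.5]
gripper_width: 0.063
```

Emit:
servo_tool:
  commands:
    - {"dx": 0,"dy": 1,"dz": 0.5,"rx": 0,"ry": 0,"rz": 0}
    - {"dx": 0,"dy": 1,"dz": 0,"rx": 0,"ry": 0,"rz": 0}
    - {"dx": 0,"dy": 1,"dz": 0,"rx": 0,"ry": 0,"rz": 0}
    - {"dx": 0,"dy": 1,"dz": 0,"rx": 0,"ry": 0,"rz": 0}
    - {"dx": 0,"dy": 0,"dz": 0,"rx": 0,"ry": 0,"rz": 0}

```text
t: 12.18
position: [0.4763, 0.1588, 0.1851]
orientation: [0.005, 0.099, 0.994, 0.053]
ft_force: [-0.6, -1.0, -1.0]
gripper_width: 0.0625
```

```bash
python3 - <<'E'
from h import *
tips(.0125); b,d=snap('side','s12'); look(d); look2(d); a,_=snap('top','t12')
A=cv2.resize(a[145:265,265:385],(600,600),interpolation=cv2.INTER_CUBIC)
cv2.imwrite('pics/t12c.png',A)
cv2.imwrite('pics/s12c.png',cv2.resize(b[205:310,225:365],None,fx=5.5,fy=5.5,interpolation=cv2.INTER_CUBIC))
E
```

```text
TCPjig [-0.0052  0.2453  0.1851] A [0.0183 0.2771 0.1768] B [-0.0271  0.2155  0.1685] f [-0.6 -1.  -1. ] t 12.175
201 plate slope,z61 [0.2389 0.0358]
bed z 0.012239245999053527
nose top 39 [0.0325 0.0341 0.0353]
leg x 60 [0.0059 0.007  0.0084]
164 plateL [0.2532 0.0358]
leg x 33 [0.0065 0.007  0.0079]
```

View pics/t12c.png

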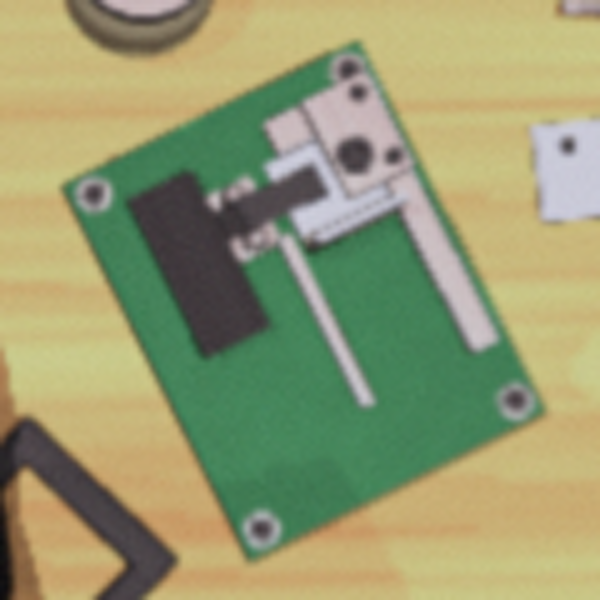

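View pics/s12c.png

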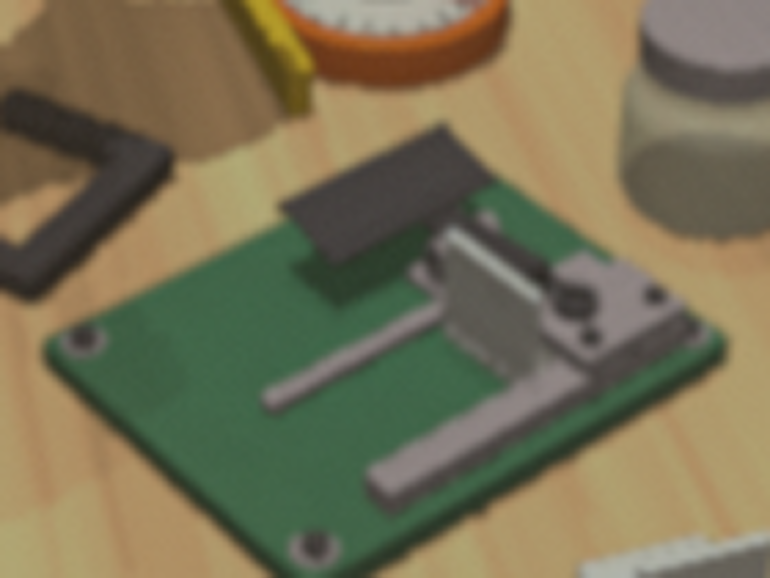

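The front edge meets the stop block at top crop (270,160) and the nose rests on the bracket (q ≈ 0.13). The robot is clear, so I'll hand the job in.

```bash
python3 -c "
from rig import arm
print(arm.close_job())"
```

```text
the job is handed in; nothing more can be done
None
```

I loaded the jig in the order asked and handed the job in at about 12.3 s of the 53 s allowed. One fingertip held the clip open at about 0.3–0.43 rad while the other pushed the bracket under the nose until it stopped. I then backed the pushing finger off about 4.5 mm, let the clip up and moved clear.

- **Bracket home:** At the stop it would not move further, and the force along the track rose by about 5 N. After release the leg had not moved (6.8–7.0 mm), and in the top view the front edge is against the stop block.
- **Clip clamping:** The plate slope of about 0.245 rad puts the clip at about 0.135 rad. That matches the nose resting on the bracket (about 0.13).
- **Robot clear:** The wrist force was back to about zero. I kept clear of the other things on the bench; the last views of the jig show the clamp, jar, spare bracket and locator in place.
- **Disagreement:** The camera put the leg's rear face at x ≈ 7 mm, against a nominal 5 mm. That is about the stated 2 mm calibration error, so I relied on the contact force and the stall instead.

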